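Inspect a spark electrode under a hand magnifier at its focal height

TASK

Check the brass dome electrode in the inspection stand for spark pits, which are logged by angle from zero: turn the knurled bezel ring that carries the electrode until its pointer reads zero on the graduated dial, then pick up the hand magnifier by its handle and hold it level, its lens centred over the dome and at the height of the sighting bar on the column. The program finishes while the magnifier is still held there in the air. Do not touch the polished dome, leave the sighting bar as it is set, and leave the other things on the bench where they are.

Things in the scene. Friction and masses are not known exactly. Their poses are not given: they have to be found in the camera images.
- stand: Inspection stand, fixed: base plate 104 x 104 mm, 14 mm high, with a round 90 mm dial; behind it a 56 mm wide tongue with a steel column, 194 mm high, 145 mm from the bezel axis. Origin: on the bezel axis, on the bench; x points from bezel to column, z up. The dial has marks every 10 degrees; zero is the longest and broadest, on the side away from the column (-x).
- bezel (a joint): Angle of the bezel ring on its dial in rad (limits +-1.7): 0 when its small black pointer stands at the zero mark, positive = counter-clockwise seen from above. It starts 0.55 to 1.35 counter-clockwise of zero, turns stiffly (0.05 N m) and stays where it is left.
- bezel_grip (a point): Point on the bezel's upright axis at the height to grip, 29 mm over the bench. The knurled ring is 50 mm across and spans 18 to 40 mm over the bench; below it a 62 mm skirt with the pointer (top 18.5 mm). The electrode stands 26 mm above the ring's top, between the fingers.
- electrode: Brass dome electrode (25 mm across, 26 mm high) clamped stem down in the collet at the centre of the bezel ring; it turns with the ring. Origin: on the bezel axis at the ring's top, 40 mm over the bench.
- dome_top (a point): Top of the electrode's dome, on the bezel axis, 66 mm over the bench.
- focus_mark (a point): Middle of the sighting bar: a level steel straightedge 72 mm long and 5 mm thick, on a clamp collar on the column, 119 mm from the bezel axis towards the column. Its height, 118 to 152 mm over the bench (it differs each time), is the height for the middle of the lens.
- loupe: Hand magnifier of 120 g (+-30 %) lying flat on the bench: round black frame 62 mm across and 14 mm thick with a clear lens, and a straight black handle. Origin: under the lens centre, on its underside; its x axis points from the handle to the lens (the handle lies along -x), z up through the lens.
- loupe_lens (a point): Centre of the lens, half-way through the frame (7 mm over its underside).
- loupe_grip (a point): Point in the handle where the magnifier balances (to 2 mm), 68 mm from the lens centre. The handle is a rounded bar 16 mm wide and 14 mm thick from 50 to 140 mm from the lens centre; same axes as the magnifier.
- dish: Bystander: glass dish, 60 mm across, 14 mm high; origin under its centre.
- spare_electrode: Bystander: a second brass dome electrode, 25 mm across, 26 mm high, standing loose on the bench; origin under its centre.
- tweezers: Bystander: steel tweezers, 133 mm long, 9 mm high, lying flat; origin at the middle.
- gap_gauge: Bystander: small grey gauge block with a knob, 18 x 52 x 18 mm; origin under its centre.
- test_cell: Bystander: clear box with two domes, 89 x 100 x 79 mm; origin under its centre.
- beaker: Bystander: glass beaker, 52 mm across, 70 mm high; origin under its centre.

How it is judged:
By the outcome, as a careful person would: the job done as asked, in the order asked, and still so for the second after the job is handed in, while the arm keeps its last pose, push and grip.
It also fails if it takes over 54 s, if anything falls off the work surface, if the arm or the gripper's body presses on something with over 40 N, if the wrist force passes 120 N, or if a joint passes its speed limit or range.

ROBOT

A 6-joint arm with a two-finger parallel gripper is mounted at the origin on a cart in front of the work surface, level with it; the furniture and walls round the work are solid. World frame = base frame: x ahead of the robot, y to its left, z up, the work surface at z = 0. Lengths are in mm, angles in rad, forces in N, time in s.
With the tool pointing down it reaches from about 350 to 775 mm from the base axis. Payload 7.3 kg.
Tool frame: the origin (TCP) lies at the very end of the fingers, on their centre line; the grasp point (between the pads) lies bot.grip_point_offset behind it (bot.grip_point_offset is the distance from the TCP to the grasp point, in mm); z points along the fingers, y is the line along which they close (so a half turn about z gives the same grasp; the last joint's range is limited). The gripper opens to 92 mm and grips with 3 to 60 N. Pads are 19 mm wide; open, the fingers measure 130 mm over their backs; the gripper's body (75 mm by 190 mm) begins 47 mm behind the grasp point.
Start: joints at [0.958, 0.342, 1.524, -0, 1.275, -0.146], TCP at [236.256, 468.858, 226.741] pointing down, gripper open.
Joint ranges: [-2.53, 2.53], [-0.77, 2.02], [0.04, 2.7], [-1, 4.14], [0.28, 2.66], [-3.11, 3.11]. Speed limits (rad/s): [2.57, 2.57, 3.14, 3.14, 3.14, 3.14].

INTERFACE

Orientations are given as [roll, pitch, yaw] about the fixed x, y, z axes, in that order (R = Rz(yaw) Ry(pitch) Rx(roll)).
In Python, from plant import bot gives the robot as it stands. The module is installed in compiled form; this text tells all that it offers.
- The arm moves only by the tool carry_out, never from a script. Its argument "plan" is a list of rows, each an object of numbers: "tx", "ty", "tz": the shift along the world's x, y, z in mm; "rx", "ry", "rz": the turn, a rotation vector about the world's x, y, z in rad. A call has 1 to 12 rows; each row shifts and turns the commanded pose from where the row before left it; what a row does not reach is not made up. A row lasts 1/10 s, in which the tool goes at most 50 mm and 8.59 degrees, less where a joint would pass 70% of its speed; a pose out of reach is approached as far as the arm can. A call with a gripper value outside its range is refused whole. "gripper" is the closure, from 0 (fully open) to 1 (shut), set as the call begins (left out, the last holds). The fingers move at their own pace and stop on an object; the grip force is fixed at half the most. Time passes only in rows, so rows that do not move let the fingers close. It gives the time, the measured TCP pose, the force, the opening and the grip force at its end, in the units of the state.
- bot.get_obs(): the state, without advancing time (a new reading comes with each control period).
- bot.capture(name): name is "scene" or "top" or "wrist"; returns the picture (384x512x3 uint8, red, green, blue); there is no depth.
- bot.camera_model(name): a dict with "camera_matrix" (3x3 intrinsics, pixels), "R" (3x3) and "t" (3): a world point X has camera coordinates R X + t. Camera axes: x right, y down, z forward; pixel columns grow to the right and rows downward; lengths in mm; the calibration is good to about 2 mm. A picture is of the moment at which its call begins: read the wrist's pose just before it. camera_model takes no time and is no camera call; for the wrist camera it gives the pose at the moment of the call.
- bot.close_job(): hands the job in; it is judged then, once.
The state is a dict: "time": time; "joint_positions": joint angles; "dq": joint speeds; "tau": joint torques, N m; "tool_pos": TCP position; "tcp_rot": TCP orientation; "contact_force": force on the tool from outside, world axes, zero at the start; "moment": the same for the moment, N m; "grip_width": finger opening in mm; "finger_force": force on a finger pad.
Only numpy, scipy, OpenCV 4.12 (cv2) and the standard library are available. Lean on these libraries where they do the work, as an engineer would, in place of code of your own. Each camera call takes 0.05 s, during which the arm holds its last target. There are 200 camera calls.

## Working session

There is one attempt and no reset: what is moved stays moved. The work goes in short steps, Python scripts to look and compute and a tool call to move; the robot and the scene stay as the last step left them, time stands still between calls to the robot, and variables do not carry over. Pictures are saved under pics/ and viewed, at most 10 in all, crops included, and the job is handed in when it is done.

Besides the shell and the picture viewer there is one more tool, called after "Call:" in YAML: its name, and indented under it one key for each argument. carry_out: Moves the arm, as the interface text tells. Its arguments: {"type":"object","properties":{"plan":{"type":"array"},"gripper":{"type":"number"}},"required":["plan"]}

```bash
mkdir -p pics
cat > h.py <<'E'
import numpy as np, cv2
from plant import bot
def ray(cm,u,v):
    K,R,t=[np.array(cm[k],float) for k in("camera_matrix","R","t")]
    d=R.T@np.linalg.inv(K)@np.array([u,v,1.]); return -R.T@t.ravel(), d
def onplane(cm,u,v,z):
    c,d=ray(cm,u,v); return c+d*(z-c[2])/d[2]
def proj(cm,X):
    K,R,t=[np.array(cm[k],float) for k in("camera_matrix","R","t")]
    p=K@(R@np.array(X,float)+t.ravel()); return p[:2]/p[2]
def tri(c1,p1,c2,p2):
    a,d=ray(c1,*p1);b,e=ray(c2,*p2);d/=np.linalg.norm(d);e/=np.linalg.norm(e)
    s=np.linalg.lstsq(np.c_[d,-e],b-a,rcond=None)[0]
    P,Q=a+d*s[0],b+e*s[1]; return (P+Q)/2,np.linalg.norm(P-Q)
def snap(n,f):
    im=bot.capture(n)[:,:,::-1].copy(); cv2.imwrite("pics/"+f+".png",im); return im
E
python3 - <<'E'
from h import *
for n in("scene","top"):
    im=snap(n,n+"1"); cm=bot.camera_model(n); print(n,ray(cm,256,192),cm["camera_matrix"])
a=cv2.imread("pics/top1.png"); cv2.imwrite("pics/top1b.png",cv2.resize(a,(800,600),interpolation=2))
a=cv2.imread("pics/scene1.png"); cv2.imwrite("pics/scene1b.png",cv2.resize(a,(800,600),interpolation=2))
o=bot.get_obs(); print(o, bot.grip_point_offset)
E
```

```text
scene (array([-345.68674912, -448.86627097,  858.88656645]), array([ 0.70107833,  0.40630329, -0.58649982])) [[448.17486347   0.         245.53992322]
 [  0.         448.17486347 194.47495254]
 [  0.           0.           1.        ]]
top (array([ 177.03809729,  101.85313908, 1778.20841018]), array([ 0.20520753,  0.01472062, -0.97867935])) [[490.00400335   0.         260.47016043]
 [  0.         490.00400335 188.3046137 ]
 [  0.           0.           1.        ]]
{'time': 0.1, 'joint_positions': array([ 9.57988056e-01,  3.42689000e-01,  1.52492868e+00, -1.60442462e-05,
        1.27541985e+00, -1.45984495e-01]), 'dq': array([-0.00133723, -0.00163202, -0.00193525, -0.00133045, -0.00064157,
       -0.00045454]), 'tau': array([ 9.79253055e-04, -4.32007062e+01, -2.44691670e+01,  7.18946778e-02,
        5.26417291e-02, -7.29627686e-05]), 'tool_pos': array([236.03742864, 468.52868888, 226.0933013 ]), 'tcp_rot': array([-3.14016092e+00, -1.95001037e-04,  2.67477342e+00]), 'contact_force': array([0.34219334, 0.03165203, 0.13114673]), 'moment': array([ 0.03682801,  0.0232229 , -0.03430644]), 'finger_force': 0.0, 'grip_width': 91.63487031090567} 18.8
```

View pics/top1b.png

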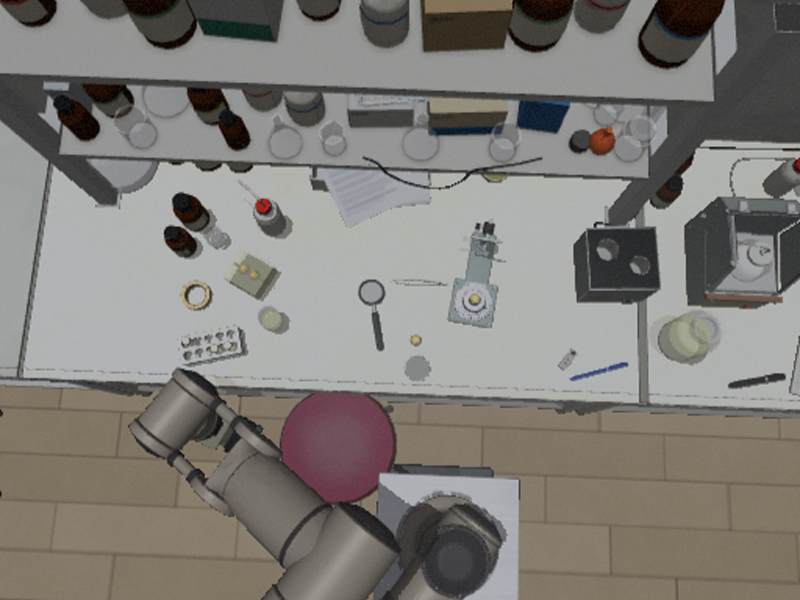

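View pics/scene1b.png

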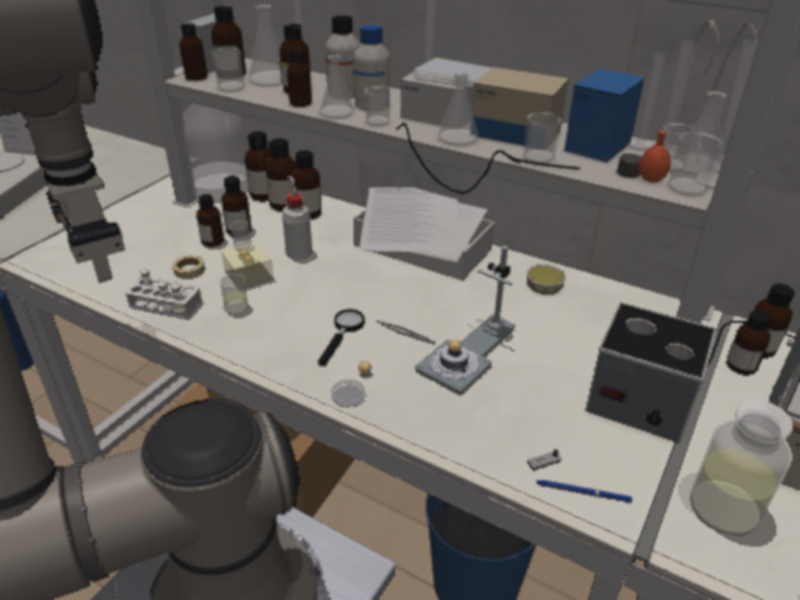

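The top view shows the dome at about (475,299), the column at (486,230), the magnifier lens at (371,292) and its handle end at (380,348). The scene view shows the dome at (455,345), the column at (500,290) and the sighting bar at about (495,275). Next I turn these pixels into positions.

Run:
```python
from h import *
s=.64
T=bot.camera_model("top");S=bot.camera_model("scene")
im=cv2.imread("pics/top1.png")
print("dome tri",tri(T,(475*s,299*s),S,(455*s,345*s)))
print("dome66",onplane(T,475*s,299*s,62))
# loupe: dark blob
hsv=cv2.cvtColor(im,cv2.COLOR_BGR2HSV)
m=np.zeros(im.shape[:2],np.uint8); m[172:230,225:252]=(im[172:230,225:252].max(2)<110)*255
h=m.copy(); h[:198]=0
p=np.argwhere(h>0)[:,::-1].astype(np.float32); W=np.array([onplane(T,u,v,14)[:2] for u,v in p])
l=cv2.fitLine(W.astype(np.float32),cv2.DIST_L2,0,.01,.01).ravel(); print("handle",l,W.min(0),W.max(0))
f=m.copy(); f[197:]=0
p=np.argwhere(f>0)[:,::-1].astype(np.float32); c,r=cv2.minEnclosingCircle(p); print("frame",c,r,onplane(T,*c,14))
for n,uv in dict(dish=(418,368),spare=(416,340),tw1=(393,282),tw2=(447,284),col=(486,230),bx1=(450,318),bx2=(492,326)).items(): print(n,onplane(T,uv[0]*s,uv[1]*s,10).round())
a=im[130:220,270:340]; b=cv2.imread("pics/scene1.png")[145:255,255:345]
cv2.imwrite("pics/c1.png",np.hstack([cv2.resize(a,(420,540),interpolation=2),cv2.resize(b,(380,540),interpolation=2)]))
```

```text
dome tri (array([548.76635629, -45.16022922,  53.17227145]), np.float64(1.0947851022311237))
dome66 [546.54941645 -43.95145261  62.        ]
handle [9.7853893e-01 2.0606200e-01 4.7320056e+02 1.7865318e+02] [429.96284143 163.40050283] [518.40689066 192.98963327]
frame (237.0, 187.5) 9.013978004455566 [560.90242591 199.09687468  14.        ]
dish [389.  80.  10.]
spare [454.  87.  10.]
tw1 [591. 147.  10.]
tw2 [591.  19.  10.]
col [729. -71.  10.]
bx1 [510.   9.  10.]
bx2 [495. -90.  10.]
```

View pics/c1.png

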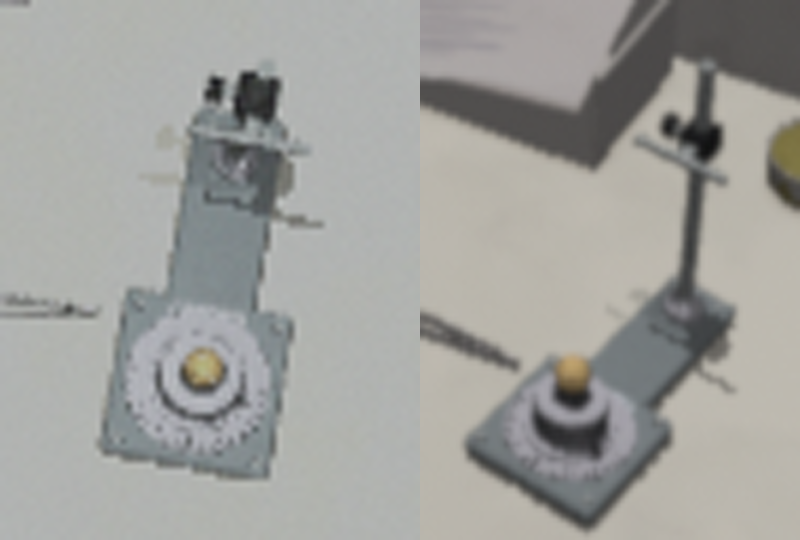

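The crop shows the base plate's corners, the bar at about (190–310, 140) in the left panel and the pointer as a dark arc. The pointer cannot be read at this size, so I move over the stand for a close wrist view.

Call:
carry_out:
  plan:
    - {"tx": 22, "ty": -43, "tz": 7}
    - {"tx": 22, "ty": -43, "tz": 7}
    - {"tx": 22, "ty": -43, "tz": 7}
    - {"tx": 22, "ty": -43, "tz": 7}
    - {"tx": 22, "ty": -43, "tz": 7}
    - {"tx": 22, "ty": -43, "tz": 7}
    - {"tx": 22, "ty": -43, "tz": 7}
    - {"tx": 22, "ty": -43, "tz": 7}
    - {"tx": 22, "ty": -43, "tz": 7}
    - {"tx": 22, "ty": -43, "tz": 7}
    - {"tx": 22, "ty": -43, "tz": 7}
    - {"tx": 22, "ty": -43, "tz": 7}

```text
invalid input at $.plan[0]: expected keys tx, ty, tz, rx, ry, rz
```

Run:
```python
from h import *
import pickle
cm=bot.camera_model("wrist"); im=snap("wrist","w1"); pickle.dump(cm,open("w1.pkl","wb"))
cv2.imwrite("pics/w1b.png",cv2.resize(im,(800,600),interpolation=2))
o=bot.get_obs(); print(o["tool_pos"],o["tcp_rot"],o["joint_positions"],o["time"]); print(ray(cm,256,192),proj(cm,(547,-44,66)))
s=lambda u,v:(270+u/6,130+v/6)
q=lambda u,v:(255+(u-420)*90/380,145+v*110/540)
T=bot.camera_model("top");S=bot.camera_model("scene")
C=[onplane(T,*s(*p),14)[:2] for p in((126,290),(293,316),(266,477),(100,450))]
print("corners",np.round(C),np.mean(C,0)); d=C[0]+C[1]-C[2]-C[3]; print("yaw",np.arctan2(d[1],d[0]))
a=tri(T,s(190,130),S,q(638,140)); b=tri(T,s(310,150),S,q(727,182)); print("bar",a,b)
```

```text
[236.08911956 468.60077188 226.2054064 ] [-3.14047402e+00 -1.56441226e-04  2.67479683e+00] [ 9.57981954e-01  3.42576742e-01  1.52477437e+00 -8.34653999e-06
  1.27537103e+00 -1.46016205e-01] 0.15
(array([164.12935874, 504.84241207, 384.477877  ]), array([ 0.26392901, -0.13151675, -0.95553909])) [ 36.25925507 515.8712431 ]
corners [[ 604.    1.]
 [ 592. -102.]
 [ 491.  -87.]
 [ 503.   14.]] [547.53710342 -43.49641741]
yaw -0.13624934707741232
bar (array([672.39401065, -27.24953548, 136.0739778 ]), np.float64(2.2985556394441105)) (array([663.24131429, -97.12976274, 136.07266704]), np.float64(2.179205115558353))
```

View pics/w1b.png

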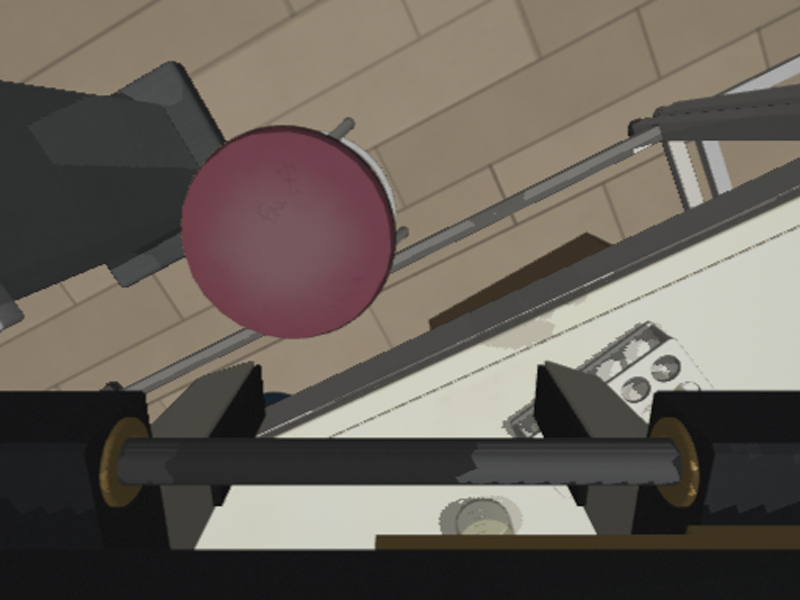

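The wrist camera sits on the robot side of the tool and is tilted toward it. To bring the dome into view, the TCP has to go past the dome.

Call:
carry_out:
  plan:
    - {"tx": 29, "ty": -40, "tz": 1, "rx": 0, "ry": 0, "rz": 0}
    - {"tx": 29, "ty": -40, "tz": 1, "rx": 0, "ry": 0, "rz": 0}
    - {"tx": 29, "ty": -40, "tz": 1, "rx": 0, "ry": 0, "rz": 0}
    - {"tx": 29, "ty": -40, "tz": 1, "rx": 0, "ry": 0, "rz": 0}
    - {"tx": 29, "ty": -40, "tz": 1, "rx": 0, "ry": 0, "rz": 0}
    - {"tx": 29, "ty": -40, "tz": 1, "rx": 0, "ry": 0, "rz": 0}
    - {"tx": 29, "ty": -40, "tz": 1, "rx": 0, "ry": 0, "rz": 0}
    - {"tx": 29, "ty": -40, "tz": 1, "rx": 0, "ry": 0, "rz": 0}
    - {"tx": 29, "ty": -40, "tz": 1, "rx": 0, "ry": 0, "rz": 0}
    - {"tx": 29, "ty": -40, "tz": 1, "rx": 0, "ry": 0, "rz": 0}
    - {"tx": 29, "ty": -40, "tz": 0, "rx": 0, "ry": 0, "rz": 0}
    - {"tx": 29, "ty": -40, "tz": 0, "rx": 0, "ry": 0, "rz": 0}

```text
time: 1.35
tool_pos: [585.0, -13.0, 236.5]
tcp_rot: [3.141, -0.0, 2.675]
contact_force: [1.3, 0.9, -1.0]
grip_width: 91.8
finger_force: 0.0
```

Call:
carry_out:
  plan:
    - {"tx": 0, "ty": -25, "tz": 0, "rx": 0, "ry": 0, "rz": 0}
    - {"tx": 0, "ty": -25, "tz": 0, "rx": 0, "ry": 0, "rz": 0}
    - {"tx": 0, "ty": 0, "tz": 0, "rx": 0, "ry": 0, "rz": 0}
    - {"tx": 0, "ty": 0, "tz": 0, "rx": 0, "ry": 0, "rz": 0}

```text
time: 1.75
tool_pos: [584.1, -61.2, 236.4]
tcp_rot: [3.141, -0.001, 2.674]
contact_force: [-0.1, 0.2, 0.2]
grip_width: 92.0
finger_force: 0.0
```

Run:
```python
from h import *
import pickle
cm=bot.camera_model("wrist"); im=snap("wrist","w2"); pickle.dump(cm,open("w2.pkl","wb"))
o=bot.get_obs(); print(o["tool_pos"],o["tcp_rot"],o["joint_positions"],o["time"],cm["camera_matrix"][0])
print(ray(cm,256,192),proj(cm,(547,-44,66)))
u,v=proj(cm,(547,-44,30)).astype(int); x0=max(u-80,0);y0=max(v-60,0)
print(x0,y0)
cv2.imwrite("pics/w2b.png",cv2.resize(im[y0:y0+120,x0:x0+160],(800,600),interpolation=2))
```

```text
[584.08127002 -60.54802348 236.53008783] [ 3.14118061e+00 -7.15805405e-04  2.67475386e+00] [-2.34080396e-01  4.50873375e-01  1.32796839e+00  5.78446889e-04
  1.36335239e+00 -1.33815709e+00] 1.8 [330.96746376   0.         255.16772912]
(array([512.17542412, -25.15630784, 394.76557909]), array([ 0.26380503, -0.13009229, -0.95576829])) [253.85016918 132.19118273]
173 68
```

View pics/w2b.png

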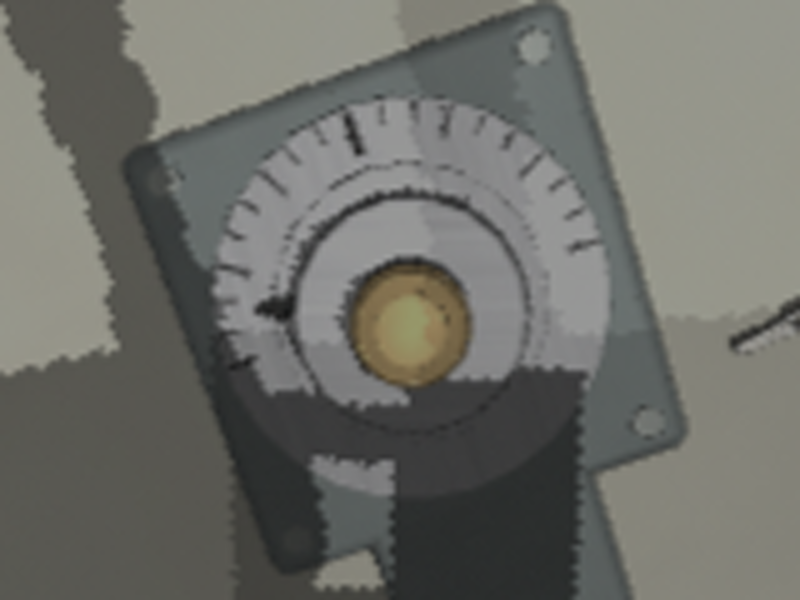

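The wrist crop shows the zero mark at (354,133), the pointer at (270,308), the dome at (411,322), and the dial spanning 215–608 across with its top edge at 97.

Run:
```python
from h import *
import pickle
cm=pickle.load(open("w2.pkl","rb")); P=lambda u,v,z:onplane(cm,173+u/5,68+v/5,z)[:2]
dial=np.array([P(u,v,14.5) for u,v in((215,290),(608,295),(410,97),(270,157),(545,150),(231,220),(590,210),(410,494))],np.float32)
A=np.c_[2*dial,np.ones(8)]; x=np.linalg.lstsq(A,(dial**2).sum(1),rcond=None)[0]; c=x[:2]; print("dial c",c,"r",np.sqrt(x[2]+c@c))
ring=np.array([P(u,v,40) for u,v in((293,310),(529,310),(410,193),(410,432))]); print("ring",ring.mean(0),np.ptp(ring,0),"dome",P(411,324,54))
z=P(354,133,14.5)-c; p=P(270,308,18.5)-c
az,ap=np.arctan2(*z[::-1]),np.arctan2(*p[::-1]); print(np.linalg.norm(z),np.linalg.norm(p),"stand yaw",az+np.pi,"bezel",(ap-az)%(2*np.pi))
cs=[P(u,v,14) for u,v in((535,47),(650,421))]; print("holes",cs)
```

```text
dial c [549.50383763 -43.5288589 ] r 44.51517897724298
ring [548.77186082 -43.50387208] [44.75424057 44.63035153] dome [549.44278937 -43.73769158]
38.99626277189275 31.887528451683174 stand yaw 6.1471715778126885 bezel 1.2633083344700928
holes [array([512.73878005,   5.11442403]), array([598.8046251 ,  -6.51924108])]
```

Call:
carry_out:
  plan:
    - {"tx": -12, "ty": 6, "tz": 0, "rx": 0, "ry": 0, "rz": 0.1454}
    - {"tx": -12, "ty": 6, "tz": 0, "rx": 0, "ry": 0, "rz": 0.1454}
    - {"tx": -11, "ty": 5, "tz": 0, "rx": 0, "ry": 0, "rz": 0.1454}
    - {"tx": 0, "ty": 0, "tz": -20, "rx": 0, "ry": 0, "rz": 0.1454}
    - {"tx": 0, "ty": 0, "tz": -20, "rx": 0, "ry": 0, "rz": 0.1454}
    - {"tx": 0, "ty": 0, "tz": -20, "rx": 0, "ry": 0, "rz": 0.1454}
    - {"tx": 0, "ty": 0, "tz": -20, "rx": 0, "ry": 0, "rz": 0.1454}
    - {"tx": 0, "ty": 0, "tz": -20, "rx": 0, "ry": 0, "rz": 0.1454}
    - {"tx": 0, "ty": 0, "tz": -20, "rx": 0, "ry": 0, "rz": 0.1454}
    - {"tx": 0, "ty": 0, "tz": 0, "rx": 0, "ry": 0, "rz": 0}
    - {"tx": 0, "ty": 0, "tz": 0, "rx": 0, "ry": 0, "rz": 0}

```text
time: 2.9
tool_pos: [549.3, -43.2, 117.2]
tcp_rot: [3.141, 0.0, -2.302]
contact_force: [0.2, -0.0, -0.2]
grip_width: 91.7
finger_force: 0.0
```

Run:
```python
from h import *
o=bot.get_obs(); print(o["tool_pos"],o["tcp_rot"],o["joint_positions"],o["time"])
```

```text
[549.34136597 -43.21567381 117.19858499] [ 3.14136411e+00  8.17180974e-05 -2.30245293e+00] [-2.17708808e-01  4.98301745e-01  1.60329490e+00  2.12775357e-04
  1.04015486e+00 -2.62775256e+00] 2.9
```

Call:
carry_out:
  plan:
    - {"tx": 0, "ty": -0.3, "tz": -25, "rx": 0, "ry": 0, "rz": 0}
    - {"tx": 0, "ty": 0, "tz": -25, "rx": 0, "ry": 0, "rz": 0}
    - {"tx": 0, "ty": 0, "tz": -20, "rx": 0, "ry": 0, "rz": 0}
    - {"tx": 0, "ty": 0, "tz": -15, "rx": 0, "ry": 0, "rz": 0}
    - {"tx": 0, "ty": 0, "tz": -8, "rx": 0, "ry": 0, "rz": 0}
    - {"tx": 0, "ty": 0, "tz": -2.5, "rx": 0, "ry": 0, "rz": 0}
    - {"tx": 0, "ty": 0, "tz": 0, "rx": 0, "ry": 0, "rz": 0}

```text
time: 3.6
tool_pos: [549.8, -44.4, 22.0]
tcp_rot: [-3.141, 0.001, -2.301]
contact_force: [-0.3, -0.7, 0.4]
grip_width: 92.1
finger_force: 0.0
```

Call:
carry_out:
  gripper: 1
  plan:
    - {"tx": 0, "ty": 0, "tz": 0, "rx": 0, "ry": 0, "rz": 0}
    - {"tx": 0, "ty": 0, "tz": 0, "rx": 0, "ry": 0, "rz": 0}
    - {"tx": 0, "ty": 0, "tz": 0, "rx": 0, "ry": 0, "rz": 0}
    - {"tx": 0, "ty": 0, "tz": 0, "rx": 0, "ry": 0, "rz": 0}
    - {"tx": 0, "ty": 0, "tz": 0, "rx": 0, "ry": 0, "rz": 0}
    - {"tx": 0, "ty": 0, "tz": 0, "rx": 0, "ry": 0, "rz": 0}
    - {"tx": 0, "ty": 0, "tz": 0, "rx": 0, "ry": 0, "rz": 0}
    - {"tx": 0, "ty": 0, "tz": 0, "rx": 0, "ry": 0, "rz": 0}

```text
time: 4.4
tool_pos: [549.1, -44.3, 21.3]
tcp_rot: [3.141, -0.0, -2.3]
contact_force: [-1.5, 0.7, 1.9]
grip_width: 48.9
finger_force: 30.0
```

Call:
carry_out:
  plan:
    - {"tx": 0, "ty": 0, "tz": 0, "rx": 0, "ry": 0, "rz": -0.1263}
    - {"tx": 0, "ty": 0, "tz": 0, "rx": 0, "ry": 0, "rz": -0.1263}
    - {"tx": 0, "ty": 0, "tz": 0, "rx": 0, "ry": 0, "rz": -0.1263}
    - {"tx": 0, "ty": 0, "tz": 0, "rx": 0, "ry": 0, "rz": -0.1263}
    - {"tx": 0, "ty": 0, "tz": 0, "rx": 0, "ry": 0, "rz": -0.1263}
    - {"tx": 0, "ty": 0, "tz": 0, "rx": 0, "ry": 0, "rz": -0.1263}
    - {"tx": 0, "ty": 0, "tz": 0, "rx": 0, "ry": 0, "rz": -0.1263}
    - {"tx": 0, "ty": 0, "tz": 0, "rx": 0, "ry": 0, "rz": -0.1263}
    - {"tx": 0, "ty": 0, "tz": 0, "rx": 0, "ry": 0, "rz": -0.1263}
    - {"tx": 0, "ty": 0, "tz": 0, "rx": 0, "ry": 0, "rz": -0.1263}
    - {"tx": 0, "ty": 0, "tz": 0, "rx": 0, "ry": 0, "rz": 0}
    - {"tx": 0, "ty": 0, "tz": 0, "rx": 0, "ry": 0, "rz": 0}

```text
time: 5.6
tool_pos: [549.1, -44.1, 21.3]
tcp_rot: [3.141, -0.001, 2.724]
contact_force: [-2.3, 3.1, 2.5]
grip_width: 49.1
finger_force: 30.0
```

Run:
```python
from h import *
import pickle
cm=bot.camera_model("wrist"); im=snap("wrist","w3"); pickle.dump(cm,open("w3.pkl","wb"))
o=bot.get_obs(); print(o["tool_pos"],o["tcp_rot"],o["contact_force"],o["moment"],o["time"])
u,v=proj(cm,(519,-39,18)).astype(int); x0=max(u-80,0);y0=max(v-60,0)
print(x0,y0)
cv2.imwrite("pics/w3b.png",cv2.resize(im[y0:y0+120,x0:x0+160],(800,600),interpolation=2))
```

```text
[549.07727002 -44.09416725  21.28386614] [ 3.14125189e+00 -5.24041535e-04  2.72341804e+00] [-0.99428786  2.7743071   3.1899298 ] [ 0.57340826  0.29919993 -0.02229612] 5.65
160 134
```

View pics/w3b.png

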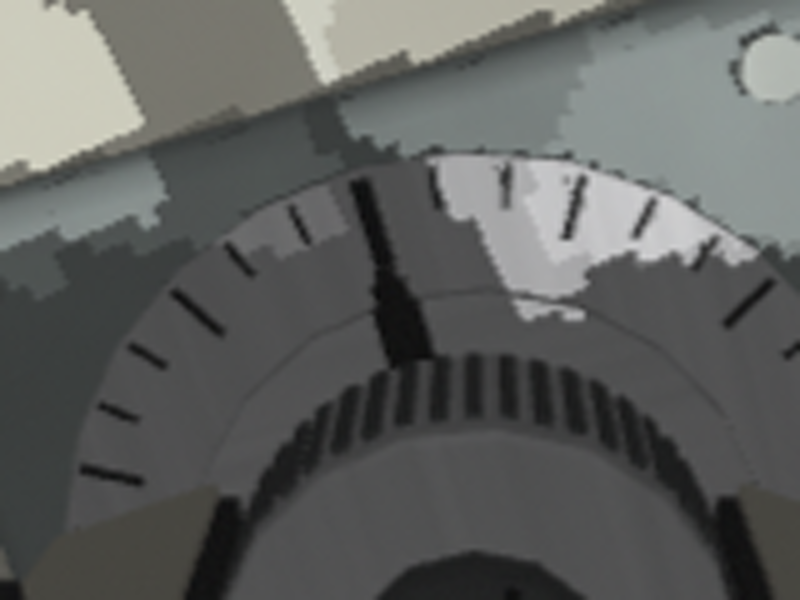

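The pointer, running from tip (386,272) to base (410,358), meets the zero mark, which runs from (361,182) to (384,262). I check the remaining angle.

Run:
```python
from h import *
import pickle
cm=pickle.load(open("w3.pkl","rb")); im=cv2.imread("pics/w3.png")
P=lambda u,v,z:onplane(cm,160+u/5,134+v/5,z)[:2]
c=np.array([549.4,-43.6])
def ang(u,v,z): d=P(u,v,z)-c; return np.linalg.norm(d).round(1),np.arctan2(d[1],-d[0]).round(4)
print([ang(361,182,14.5),ang(371,215,14.5),ang(383,258,14.5)])
print([ang(388,285,18.5),ang(399,322,18.5),ang(410,356,18.5)])
# symmetric marks +-30deg give centreline independent of c
a,b=P(197,312,14.5),P(573,207,14.5)
print(ang(197,312,14.5),ang(573,207,14.5),ang(748,304,14.5), ang(111,476,14.5))
```

```text
[(np.float64(43.1), np.float64(0.1243)), (np.float64(39.5), np.float64(0.1219)), (np.float64(34.8), np.float64(0.115))]
[(np.float64(32.9), np.float64(0.1195)), (np.float64(28.8), np.float64(0.1143)), (np.float64(25.0), np.float64(0.1113))]
(np.float64(40.6), np.float64(-0.4137)) (np.float64(39.7), np.float64(0.6532)) (np.float64(39.5), np.float64(1.1965)) (np.float64(41.2), np.float64(-0.94))
```

The pointer agrees with zero to within about 0.01 rad. I release, lift straight up and move to view the magnifier.

Call:
carry_out:
  gripper: 0
  plan:
    - {"tx": 0, "ty": 0, "tz": 0, "rx": 0, "ry": 0, "rz": 0}
    - {"tx": 0, "ty": 0, "tz": 0, "rx": 0, "ry": 0, "rz": 0}
    - {"tx": 0, "ty": 0, "tz": 0, "rx": 0, "ry": 0, "rz": 0}
    - {"tx": 0, "ty": 0, "tz": 0, "rx": 0, "ry": 0, "rz": 0}
    - {"tx": 0, "ty": 0, "tz": 0, "rx": 0, "ry": 0, "rz": 0}
    - {"tx": 0, "ty": 0, "tz": 0, "rx": 0, "ry": 0, "rz": 0}
    - {"tx": 0, "ty": 0, "tz": 15, "rx": 0, "ry": 0, "rz": 0}
    - {"tx": 0, "ty": 0, "tz": 25, "rx": 0, "ry": 0, "rz": 0}
    - {"tx": 0, "ty": 0, "tz": 30, "rx": 0, "ry": 0, "rz": 0}
    - {"tx": 0, "ty": 0, "tz": 30, "rx": 0, "ry": 0, "rz": 0}
    - {"tx": 0, "ty": 0, "tz": 30, "rx": 0, "ry": 0, "rz": 0}

```text
time: 6.75
tool_pos: [549.1, -44.4, 152.4]
tcp_rot: [3.142, -0.0, 2.72]
contact_force: [-0.1, -0.1, -0.1]
grip_width: 91.8
finger_force: 0.0
```

Call:
carry_out:
  plan:
    - {"tx": 2, "ty": 30, "tz": 0, "rx": 0, "ry": 0, "rz": 0.1}
    - {"tx": 2, "ty": 40, "tz": 0, "rx": 0, "ry": 0, "rz": 0.125}
    - {"tx": 3, "ty": 40, "tz": 0, "rx": 0, "ry": 0, "rz": 0.125}
    - {"tx": 3, "ty": 40, "tz": 0, "rx": 0, "ry": 0, "rz": 0.125}
    - {"tx": 3, "ty": 40, "tz": 0, "rx": 0, "ry": 0, "rz": 0.125}
    - {"tx": 3, "ty": 44, "tz": 0, "rx": 0, "ry": 0, "rz": 0.025}
    - {"tx": 0, "ty": 0, "tz": 0, "rx": 0, "ry": 0, "rz": 0}
    - {"tx": 0, "ty": 0, "tz": 0, "rx": 0, "ry": 0, "rz": 0}
    - {"tx": 0, "ty": 0, "tz": 0, "rx": 0, "ry": 0, "rz": 0}

```text
time: 7.65
tool_pos: [565.1, 188.6, 151.1]
tcp_rot: [-3.141, -0.001, -2.939]
contact_force: [1.2, 1.2, 0.1]
grip_width: 91.7
finger_force: 0.0
```

Run:
```python
from h import *
import pickle
cm=bot.camera_model("wrist"); im=snap("wrist","w4"); pickle.dump(cm,open("w4.pkl","wb"))
o=bot.get_obs(); print(o["tool_pos"],o["tcp_rot"],o["joint_positions"],o["time"])
cv2.imwrite("pics/w4b.png",cv2.resize(im,(800,600),interpolation=2))
```

```text
[565.27338228 188.31226159 151.17152778] [-3.14135262e+00 -3.80266381e-04 -2.93931985e+00] [ 1.93121240e-01  5.35926062e-01  1.42952071e+00 -2.63739258e-04
  1.17652395e+00 -1.57984658e+00] 7.7
```

View pics/w4b.png

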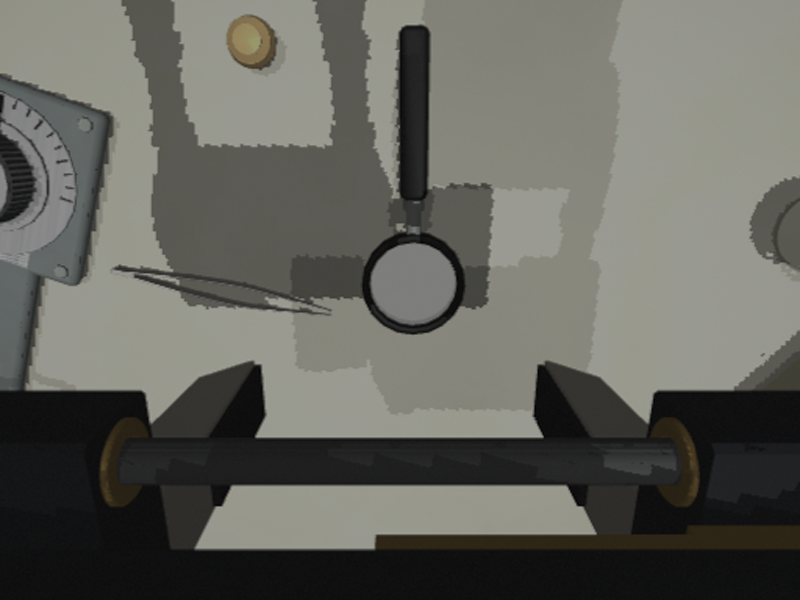

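The wrist view shows the magnifier handle from (414,26) to (413,200) and the frame centred at (413,284). The tool is nearly square to the handle, and the spare electrode at (251,42) is well clear.

Run:
```python
from h import *
import pickle
cm=pickle.load(open("w4.pkl","rb")); im=cv2.imread("pics/w4.png")
P=lambda u,v,z:onplane(cm,u,v,z)[:2]
m=((im.max(2)<75)*255).astype(np.uint8); m[:, :228]=0; m[:,302:]=0; m[218:]=0
h=m.copy(); h[132:]=0; h[:,280:]=0;h[:,:250]=0
f=m.copy(); f[:144]=0
n,lab,st,ce=cv2.connectedComponentsWithStats(h); k=1+st[1:,4].argmax(); x,y,w,hh,_=st[k]; print(st[k])
l=cv2.fitLine(np.argwhere(lab==k)[:,::-1].astype(np.float32),2,0,.01,.01).ravel()
g=lambda v:P(l[2]+(v-l[3])*l[0]/l[1],v,14)
a,b=g(y),g(y+hh); d=(b-a)/np.linalg.norm(b-a); print("ends",a,b,np.linalg.norm(b-a),"yaw",np.arctan2(d[1],d[0]))
n,lab,st,ce=cv2.connectedComponentsWithStats(f); k=1+st[1:,4].argmax(); cn=max(cv2.findContours((lab==k).astype(np.uint8),0,2)[0],key=len)
(cu,cv_),r=cv2.minEnclosingCircle(cn); print("frame",cu,cv_,r); L=P(cu+.5,cv_+.5,12); print("lens",L,"diam",np.linalg.norm(P(cu-r,cv_,12)-P(cu+r,cv_,12)))
print("grip from lens",L-68*d,"from ends",(a+b)/2+27*d)
print("handle width",np.linalg.norm(P(x,y+hh/2,12)-P(x+w,y+hh/2,12)))
```

```text
[ 250   16   28  116 2258]
ends [429.29555586 168.4251518 ] [519.57412807 186.94962958] 92.15951864960743 yaw 0.20238323973959135
frame 264.5 179.5 40.05630874633789
lens [562.85170229 197.32435393] diam 74.48785042234674
grip from lens [496.23956064 183.65604807] from ends [500.88378056 183.11451213]
handle width 23.712935053311803
```

Call:
carry_out:
  plan:
    - {"tx": -34, "ty": -2.5, "tz": -10, "rx": 0, "ry": 0, "rz": 0}
    - {"tx": -33, "ty": -2.4, "tz": -20, "rx": 0, "ry": 0, "rz": 0}
    - {"tx": 0, "ty": 0, "tz": -30, "rx": 0, "ry": 0, "rz": 0}
    - {"tx": 0, "ty": 0, "tz": -30, "rx": 0, "ry": 0, "rz": 0}
    - {"tx": 0, "ty": 0, "tz": -25, "rx": 0, "ry": 0, "rz": 0}
    - {"tx": 0, "ty": 0, "tz": -15, "rx": 0, "ry": 0, "rz": 0}
    - {"tx": 0, "ty": 0, "tz": -9, "rx": 0, "ry": 0, "rz": 0}
    - {"tx": 0, "ty": 0, "tz": 0, "rx": 0, "ry": 0, "rz": 0}
    - {"tx": 0, "ty": 0, "tz": 0, "rx": 0, "ry": 0, "rz": 0}

```text
time: 8.6
tool_pos: [498.9, 184.2, 12.9]
tcp_rot: [3.142, 0.001, -2.939]
contact_force: [-0.1, -0.4, -0.4]
grip_width: 91.9
finger_force: 0.0
```

Call:
carry_out:
  plan:
    - {"tx": -0.6, "ty": -0.8, "tz": -5, "rx": 0, "ry": 0, "rz": 0}
    - {"tx": 0, "ty": 0, "tz": -4, "rx": 0, "ry": 0, "rz": 0}
    - {"tx": 0, "ty": 0, "tz": -1.8, "rx": 0, "ry": 0, "rz": 0}
    - {"tx": 0, "ty": 0, "tz": 0, "rx": 0, "ry": 0, "rz": 0}

```text
time: 9.0
tool_pos: [497.5, 183.9, 1.3]
tcp_rot: [3.141, -0.0, -2.938]
contact_force: [-0.4, 0.7, 0.1]
grip_width: 91.7
finger_force: 0.0
```

Call:
carry_out:
  gripper: 1
  plan:
    - {"tx": 0, "ty": 0, "tz": 0, "rx": 0, "ry": 0, "rz": 0}
    - {"tx": 0, "ty": 0, "tz": 0, "rx": 0, "ry": 0, "rz": 0}
    - {"tx": 0, "ty": 0, "tz": 0, "rx": 0, "ry": 0, "rz": 0}
    - {"tx": 0, "ty": 0, "tz": 0, "rx": 0, "ry": 0, "rz": 0}
    - {"tx": 0, "ty": 0, "tz": 0, "rx": 0, "ry": 0, "rz": 0}
    - {"tx": 0, "ty": 0, "tz": 0, "rx": 0, "ry": 0, "rz": 0}
    - {"tx": 0, "ty": 0, "tz": 0, "rx": 0, "ry": 0, "rz": 0}
    - {"tx": 0, "ty": 0, "tz": 0, "rx": 0, "ry": 0, "rz": 0}
    - {"tx": 0, "ty": 0, "tz": 0, "rx": 0, "ry": 0, "rz": 0}
    - {"tx": 0, "ty": 0, "tz": 0, "rx": 0, "ry": 0, "rz": 0}

```text
time: 10.0
tool_pos: [497.7, 183.8, 1.5]
tcp_rot: [3.142, 0.0, -2.938]
contact_force: [-0.7, -0.7, -0.1]
grip_width: 16.1
finger_force: 0.2
```

Call:
carry_out:
  plan:
    - {"tx": 0, "ty": 0, "tz": 0, "rx": 0, "ry": 0, "rz": 0}
    - {"tx": 0, "ty": 0, "tz": 0, "rx": 0, "ry": 0, "rz": 0}
    - {"tx": 0, "ty": 0, "tz": 0, "rx": 0, "ry": 0, "rz": 0}
    - {"tx": 0, "ty": 0, "tz": 0, "rx": 0, "ry": 0, "rz": 0}

```text
time: 10.4
tool_pos: [497.7, 183.8, 1.4]
tcp_rot: [3.142, -0.0, -2.938]
contact_force: [-0.3, 0.0, -0.2]
grip_width: 15.7
finger_force: 30.0
```

Call:
carry_out:
  plan:
    - {"tx": 0, "ty": 0, "tz": 5, "rx": 0, "ry": 0, "rz": 0}
    - {"tx": 0, "ty": 0, "tz": 10, "rx": 0, "ry": 0, "rz": 0}
    - {"tx": 0, "ty": 0, "tz": 18, "rx": 0, "ry": 0, "rz": 0}
    - {"tx": 0, "ty": 0, "tz": 20, "rx": 0, "ry": 0, "rz": 0}
    - {"tx": 0, "ty": 0, "tz": 20, "rx": 0, "ry": 0, "rz": 0}
    - {"tx": 0, "ty": 0, "tz": 20, "rx": 0, "ry": 0, "rz": 0}
    - {"tx": 0, "ty": 0, "tz": 18, "rx": 0, "ry": 0, "rz": 0}
    - {"tx": 0, "ty": 0, "tz": 12, "rx": 0, "ry": 0, "rz": 0}
    - {"tx": 0, "ty": 0, "tz": 5, "rx": 0, "ry": 0, "rz": 0}

```text
time: 11.3
tool_pos: [498.2, 184.0, 131.1]
tcp_rot: [3.141, 0.002, -2.938]
contact_force: [-0.1, 0.1, -1.8]
grip_width: 15.5
finger_force: 30.0
```

Call:
carry_out:
  plan:
    - {"tx": -1.0, "ty": -15, "tz": 0, "rx": 0, "ry": 0, "rz": 0}
    - {"tx": -1.8, "ty": -28, "tz": 0, "rx": 0, "ry": 0, "rz": 0}
    - {"tx": -2.0, "ty": -33, "tz": 0, "rx": 0, "ry": 0, "rz": 0}
    - {"tx": -2.2, "ty": -35, "tz": 0, "rx": 0, "ry": 0, "rz": 0}
    - {"tx": -2.2, "ty": -35, "tz": 0, "rx": 0, "ry": 0, "rz": 0}
    - {"tx": -2.2, "ty": -35, "tz": 0, "rx": 0, "ry": 0, "rz": 0}
    - {"tx": -2.0, "ty": -30, "tz": 0, "rx": 0, "ry": 0, "rz": 0}
    - {"tx": -1.2, "ty": -20, "tz": 0, "rx": 0, "ry": 0, "rz": 0}
    - {"tx": -0.6, "ty": -10, "tz": 0, "rx": 0, "ry": 0, "rz": 0}
    - {"tx": 0, "ty": 0, "tz": 0, "rx": 0, "ry": 0, "rz": 0}
    - {"tx": 0, "ty": 0, "tz": 0, "rx": 0, "ry": 0, "rz": 0}
    - {"tx": 0, "ty": 0, "tz": 0, "rx": 0, "ry": 0, "rz": 0}

```text
time: 12.5
tool_pos: [482.3, -56.3, 129.3]
tcp_rot: [3.141, -0.0, -2.937]
contact_force: [-0.2, 1.4, -1.6]
grip_width: 15.7
finger_force: 30.0
```

Run:
```python
from h import *
import pickle
cm=bot.camera_model("wrist"); im=snap("wrist","w5"); pickle.dump(cm,open("w5.pkl","wb"))
o=bot.get_obs(); print(o["tool_pos"],o["tcp_rot"],o["grip_width"],o["finger_force"],o["moment"],o["time"])
t=snap("top","t5"); s=snap("scene","s5")
A=cv2.resize(im[90:270,156:396],(400,300),interpolation=2)
B=cv2.resize(t[130:220,250:370],(400,300),interpolation=2)
C=cv2.resize(s[140:260,230:390],(400,300),interpolation=2); D=cv2.resize(cv2.imread("pics/scene1.png")[150:210,280:360],(400,300),interpolation=2)
cv2.imwrite("pics/m5.png",np.vstack([np.hstack([A,B]),np.hstack([C,D])]))
```

```text
[482.37735197 -56.18566489 129.32343505] [ 3.14119683e+00 -2.42006857e-04 -2.93638437e+00] 15.99415109569751 29.99983102083206 [0.03582288 0.0037444  0.0182088 ] 12.55
```

View pics/m5.png

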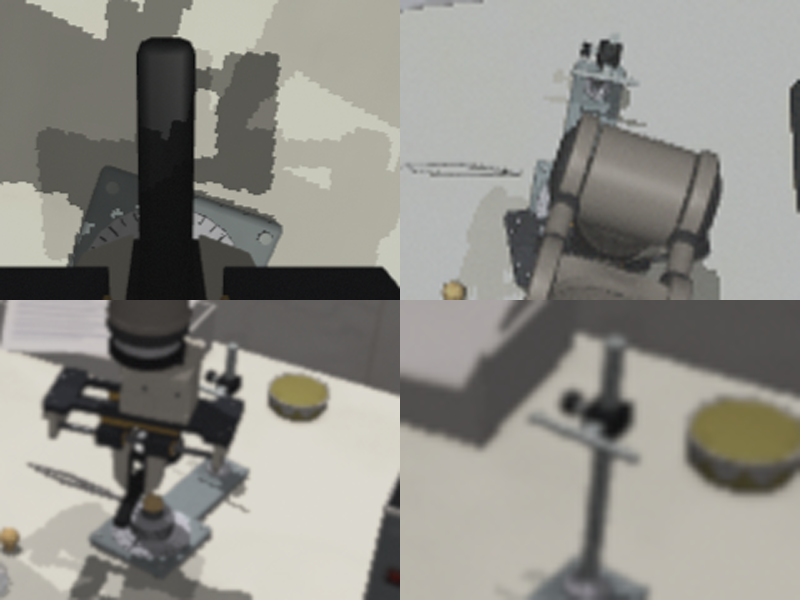

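The wrist panel shows the handle held straight, with its far end at (166,40). The gripper hides the lens. Panel 4 shows the bar from (530,413) to (638,460) and the column top at (614,340). I refine the bar height using the known column top as a reference and check that the handle is level.

Run:
```python
from h import *
import pickle
S=bot.camera_model("scene");T=bot.camera_model("top");W=pickle.load(open("w5.pkl","rb"))
c=np.array([549.4,-43.6]);y=-.136;ex=np.array([np.cos(y),np.sin(y)]);ey=np.array([-ex[1],ex[0]])
ct=c+145*ex; n=lambda u,v:np.array([280+(u-400)/5,150+(v-300)/5])
print("coltop pred",proj(S,(*ct,194)),"obs",n(614,342), "dome pred",proj(S,(*c,55)),"obs",(455*.64,345*.64))
for z in (131,134,137,140):
    b=c+119*ex; print(z,[proj(S,(*(b+k*ey),z)).round(1) for k in(36,0,-36)],[proj(T,(*(b+k*ey),z)).round(1) for k in(36,-36)])
print("obs",n(530,414),n(584,437.5),n(638,461),"top",(270+190/6,130+130/6),(270+310/6,130+150/6))
print("lens in scene",proj(S,(*c,135)), "crop",(proj(S,(*c,135))-[230,140])*2.5)
# handle level: far end
o=np.array([482.4,-56.2]);d=np.array([np.cos(.204),np.sin(.204)])
for z in(128,131,134,137,140): e=o-72*d; print(z,"end top",proj(W,(*e,z+7)).round(1),"w",np.linalg.norm(proj(W,(*(e+8*np.array([-d[1],d[0]])),z))-proj(W,(*(e-8*np.array([-d[1],d[0]])),z))).round(1))
im=cv2.imread("pics/w5.png").max(2); 
for r in(125,140,160,180,200): 
    k=np.where(im[r,230:280]<75)[0]; print(r,230+k.min(),230+k.max())
k=np.where(im[95:150,256]<75)[0]; print("end row",95+k.min())
```

```text
coltop pred [322.45180269 156.67453398] obs [322.8 158.4] dome pred [290.64728251 220.0253841 ] obs (291.2, 220.8)
131 [array([305.1, 174.8]), array([315.6, 179.1]), array([326.5, 183.6])] [array([300.9, 151.9]), array([321.3, 155.5])]
134 [array([305.2, 173.9]), array([315.7, 178.2]), array([326.6, 182.7])] [array([301. , 151.7]), array([321.4, 155.2])]
137 [array([305.2, 173. ]), array([315.8, 177.4]), array([326.7, 181.8])] [array([301.1, 151.4]), array([321.5, 155. ])]
140 [array([305.3, 172.2]), array([315.9, 176.5]), array([326.8, 181. ])] [array([301.1, 151.2]), array([321.6, 154.7])]
obs [306.  172.8] [316.8 177.5] [327.6 182.2] top (301.6666666666667, 151.66666666666666) (321.6666666666667, 155.0)
lens in scene [292.21335987 197.18954796] crop [155.53339966 142.97386991]
128 end top [255.8 110.3] w 34.2
131 end top [255.8 110.7] w 34.8
134 end top [255.8 111.1] w 35.5
137 end top [255.8 111.5] w 36.2
140 end top [255.8 112. ] w 36.9
125 238 272
140 238 273
160 238 272
180 238 271
200 230 271
end row 112
```

The handle is level: its far end is at row 112 against 111 predicted. The scene camera only gives the bar height to about 3 mm, so I raise the magnifier clear of the column and take two wrist views of the bar for better parallax.

Call:
carry_out:
  plan:
    - {"tx": 0, "ty": 0, "tz": 12, "rx": 0, "ry": 0, "rz": 0}
    - {"tx": 0, "ty": 0, "tz": 25, "rx": 0, "ry": 0, "rz": 0}
    - {"tx": 0, "ty": 0, "tz": 30, "rx": 0, "ry": 0, "rz": 0}
    - {"tx": 0, "ty": 0, "tz": 20, "rx": 0, "ry": 0, "rz": 0}

```text
time: 13.05
tool_pos: [482.9, -56.7, 218.3]
tcp_rot: [-3.141, 0.002, -2.937]
contact_force: [0.3, 0.4, -1.3]
grip_width: 16.1
finger_force: 30.0
```

Call:
carry_out:
  plan:
    - {"tx": 5, "ty": 10, "tz": 0, "rx": 0, "ry": 0, "rz": 0.09}
    - {"tx": 10, "ty": 11, "tz": 0, "rx": 0, "ry": 0, "rz": 0.116}
    - {"tx": 10, "ty": 11, "tz": 0, "rx": 0, "ry": 0, "rz": 0.116}
    - {"tx": 10, "ty": 11, "tz": 0, "rx": 0, "ry": 0, "rz": 0.116}
    - {"tx": 10, "ty": 11, "tz": 0, "rx": 0, "ry": 0, "rz": 0.116}
    - {"tx": 10, "ty": 11, "tz": 0, "rx": 0, "ry": 0, "rz": 0.116}
    - {"tx": 10, "ty": 11, "tz": 0, "rx": 0, "ry": 0, "rz": 0.116}
    - {"tx": 10, "ty": 11, "tz": 0, "rx": 0, "ry": 0, "rz": 0.116}
    - {"tx": 3, "ty": 4, "tz": 0, "rx": 0, "ry": 0, "rz": 0.116}
    - {"tx": 0, "ty": 0, "tz": 0, "rx": 0, "ry": 0, "rz": 0.116}
    - {"tx": 0, "ty": 0, "tz": 0, "rx": 0, "ry": 0, "rz": 0}
    - {"tx": 0, "ty": 0, "tz": 0, "rx": 0, "ry": 0, "rz": 0}

```text
time: 14.25
tool_pos: [560.3, 34.3, 216.3]
tcp_rot: [3.141, 0.0, -1.806]
contact_force: [0.0, -0.5, -0.8]
grip_width: 15.6
finger_force: 30.0
```

Run:
```python
from h import *
import pickle
cm=bot.camera_model("wrist"); im=snap("wrist","w6"); pickle.dump(cm,open("w6.pkl","wb"))
o=bot.get_obs(); print(o["tool_pos"],o["tcp_rot"],o["joint_positions"],o["grip_width"],o["time"])
T=bot.camera_model("top");S=bot.camera_model("scene"); print("shelf",tri(T,(648*.64,178*.64),S,(710*.64,200*.64)))
print([proj(cm,p).round() for p in((672,-24,138),(662,-95,138),(693,-63,194))])
```

```text
[560.29344284  34.08409599 216.41228993] [ 3.14130963e+00 -1.87976024e-05 -1.80620513e+00] [-7.57866851e-02  4.16831584e-01  1.43871527e+00  2.75330163e-05
  1.28632822e+00 -2.98197826e+00] 15.671028698896176 14.3
shelf (array([ 750.24672975, -364.94519369,  338.79210441]), np.float64(11.368728446894771))
[array([ 87., 162.]), array([61., 56.]), array([-27., 124.])]
```

The shelf's front edge is at x≈750, so I stay short of it and use the views at x=605 and x=560.

Call:
carry_out:
  plan:
    - {"tx": 10, "ty": 0, "tz": 0, "rx": 0, "ry": 0, "rz": 0}
    - {"tx": 15, "ty": 0, "tz": 0, "rx": 0, "ry": 0, "rz": 0}
    - {"tx": 15, "ty": 0, "tz": 0, "rx": 0, "ry": 0, "rz": 0}
    - {"tx": 5, "ty": 0, "tz": 0, "rx": 0, "ry": 0, "rz": 0}
    - {"tx": 0, "ty": 0, "tz": 0, "rx": 0, "ry": 0, "rz": 0}
    - {"tx": 0, "ty": 0, "tz": 0, "rx": 0, "ry": 0, "rz": 0}
    - {"tx": 0, "ty": 0, "tz": 0, "rx": 0, "ry": 0, "rz": 0}

```text
time: 15.0
tool_pos: [605.0, 33.9, 216.5]
tcp_rot: [3.141, -0.0, -1.804]
contact_force: [0.3, 0.9, -0.7]
grip_width: 15.8
finger_force: 30.0
```

Run:
```python
from h import *
import pickle
cm=bot.camera_model("wrist"); im=snap("wrist","w7"); pickle.dump(cm,open("w7.pkl","wb"))
c6=pickle.load(open("w6.pkl","rb"))
A=cv2.resize(cv2.imread("pics/w6.png")[10:210,10:143],(400,600),interpolation=2)
B=cv2.resize(im[10:210,60:193],(400,600),interpolation=2)
cv2.imwrite("pics/m7.png",np.hstack([A,B])); print(bot.get_obs()["tool_pos"],ray(cm,256,192)[0],ray(c6,256,192)[0])
print([proj(cm,p).round() for p in((672,-24,138),(662,-95,138),(693,-63,194))])
```

```text
[605.03919344  33.90674738 216.61047668] [586.54830459 -45.06920933 374.84474652] [541.66419787 -44.67863731 374.69564733]
[array([146., 148.]), array([125.,  39.]), array([ 51., 104.])]
```

View pics/m7.png

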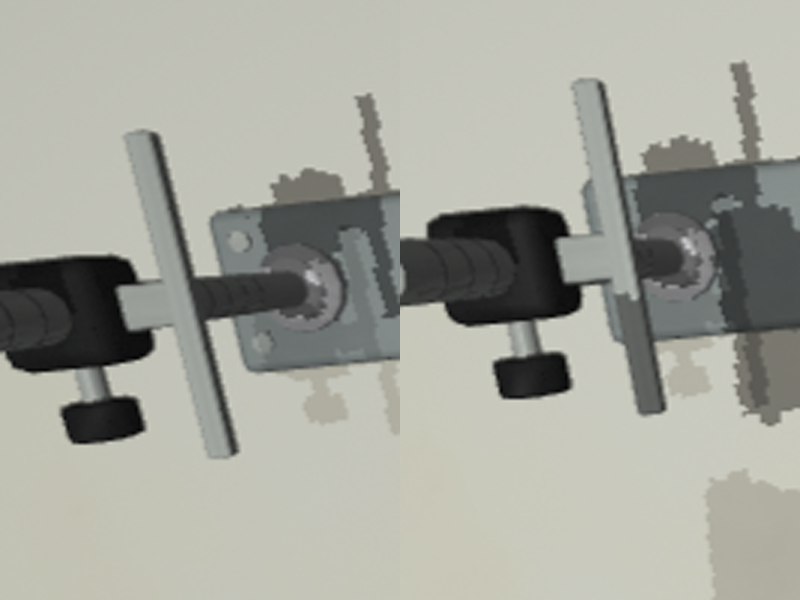

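Both views show the bar clearly. Its top-back edge runs from (125,136) to (209,457) on the left and from (572,85) to (640,413) on the right.

Run:
```python
from h import *
import pickle
a=pickle.load(open("w6.pkl","rb"));b=pickle.load(open("w7.pkl","rb"))
k=400/133
A=lambda u,v:(10+(u+.5)/k-.5,10+(v+.5)/3-.5); B=lambda u,v:(60+(u-400+.5)/k-.5,10+(v+.5)/3-.5)
print("len scale")
for p,q in(((125,136),(572,85)),((209,457),(640,413)),((160,133),(606,83)),((238,456),(664,410))): print(tri(a,A(*p),b,B(*q)))
# subpixel: left bar edge by gradient along rows where background is plain
for z in(134,137,140,143):
    e=[onplane(a,*A(125,136),z),onplane(a,*A(209,457),z)];f=[onplane(b,*B(572,85),z),onplane(b,*B(640,413),z)]
    print(z,np.linalg.norm(e[0]-e[1]).round(1),np.linalg.norm(f[0]-f[1]).round(1),(e[0]-f[0])[:2].round(1),(e[1]-f[1])[:2].round(1))
# reference: bore/foot centre on column axis at z~14 & collars
```

```text
len scale
(array([665.30286729, -96.17739907, 142.49927164]), np.float64(0.20291918065193582))
(array([673.74707966, -26.04134992, 144.98086265]), np.float64(0.066866245232958))
(array([658.78031629, -95.380522  , 140.35183967]), np.float64(0.30962474127232226))
(array([670.13142508, -24.5518314 , 139.29323019]), np.float64(0.8192366891054417))
134 73.8 73.4 [ 1.7 -0.2] [2.2 0.1]
137 72.8 72.5 [ 1.1 -0.2] [1.6 0.1]
140 71.9 71.6 [ 0.5 -0.2] [1.  0.1]
143 71.0 70.7 [-0.1 -0.2] [0.4 0.1]
```

Run:
```python
from h import *
import pickle
a=pickle.load(open("w6.pkl","rb"));b=pickle.load(open("w7.pkl","rb")); k=400/133
def fit(im,x0,P,Q,rng,sgn):
    # P,Q crop points of an edge; steepest horizontal gradient within +-3 px, subpixel centroid
    g=cv2.Sobel(cv2.GaussianBlur(im.astype(np.float32),(0,0),.7),cv2.CV_32F,1,0)*sgn
    n=lambda p:np.array([x0+(p[0]+.5)/k-.5,10+(p[1]+.5)/3-.5]); p,q=n(P),n(Q); pts=[]
    for f0,f1 in rng:
        for y in range(int(np.ceil(p[1]+f0*(q[1]-p[1]))),int(p[1]+f1*(q[1]-p[1]))):
            xc=int(round(p[0]+(y-p[1])/(q[1]-p[1])*(q[0]-p[0]))); w=np.clip(g[y,xc-2:xc+3],0,None)
            if w.max()>15: pts.append((xc-2+(w*np.arange(5)).sum()/w.sum(),y))
    l=cv2.fitLine(np.array(pts,np.float32),cv2.DIST_HUBER,0,.01,.01).ravel(); r=np.array(pts)-l[2:]; print(len(pts),np.std(r@[-l[1],l[0]]).round(2)); return l
def plane(cm,l):
    c,d1=ray(cm,l[2],l[3]);_,d2=ray(cm,l[2]+30*l[0],l[3]+30*l[1]); n=np.cross(d1,d2); n/=np.linalg.norm(n); return n,n@c
A=cv2.cvtColor(cv2.imread("pics/w6.png"),6);B=cv2.cvtColor(cv2.imread("pics/w7.png"),6)
rA=[(.06,.45),(.62,.95)]; rB=[(.06,.28),(.68,.95)]
for nm,pa,pb,s in(("back",((125,136),(209,457)),((572,85),(640,413)),-1),("front",((160,133),(238,456)),((606,83),(664,410)),1)):
    N=[plane(a,fit(A,10,*pa,rA,s)),plane(b,fit(B,60,*pb,rB,s))]
    for y in(-90,-60,-30):
        M=np.array([N[0][0],N[1][0],[0,1,0]]); print(nm,np.linalg.solve(M,[N[0][1],N[1][1],y]).round(1))
```

```text
75 0.15Traceback (most recent call last):
  File "<stdin>", line 18, in <module>
  File "<stdin>", line 12, in fit
cv2.error: OpenCV(4.12.0) /io/opencv/modules/imgproc/src/linefit.cpp:618: error: (-215:Assertion failed) npoints2 >= 0 || npoints3 >= 0 in function 'fitLine'
```

Run:
```python
from h import *
import pickle
a=pickle.load(open("w6.pkl","rb"));b=pickle.load(open("w7.pkl","rb")); k=400/133
def fit(im,x0,P,Q,rng,sgn):
    g=cv2.Sobel(cv2.GaussianBlur(im.astype(np.float32),(0,0),.7),cv2.CV_32F,1,0)*sgn
    n=lambda p:np.array([x0+(p[0]+.5)/k-.5,10+(p[1]+.5)/3-.5]); p,q=n(P),n(Q); pts=[]
    for f0,f1 in rng:
        for y in range(int(np.ceil(p[1]+f0*(q[1]-p[1]))),int(p[1]+f1*(q[1]-p[1]))):
            xc=int(round(p[0]+(y-p[1])/(q[1]-p[1])*(q[0]-p[0]))); w=np.clip(g[y,xc-2:xc+3],0,None)
            if w.max()>15: pts.append((xc-2+(w*np.arange(5)).sum()/w.sum(),y))
    l=cv2.fitLine(np.array(pts,np.float32),cv2.DIST_HUBER,0,.01,.01).ravel(); r=np.array(pts)-l[2:]; print(len(pts),np.std(r@[-l[1],l[0]]).round(2)); return l
def plane(cm,l):
    c,d1=ray(cm,l[2],l[3]);_,d2=ray(cm,l[2]+30*l[0],l[3]+30*l[1]); n=np.cross(d1,d2); n/=np.linalg.norm(n); return n,n@c
A=cv2.cvtColor(cv2.imread("pics/w6.png"),6);B=cv2.cvtColor(cv2.imread("pics/w7.png"),6)
rA=[(.06,.45),(.62,.95)]; rB=[(.06,.28),(.68,.95)]
for nm,pa,pb,s in(("back",((125,136),(209,457)),((172,85),(240,413)),-1),("front",((160,133),(238,456)),((206,83),(264,410)),1)):
    N=[plane(a,fit(A,10,*pa,rA,s)),plane(b,fit(B,60,*pb,rB,s))]
    for y in(-90,-60,-30):
        M=np.array([N[0][0],N[1][0],[0,1,0]]); print(nm,np.linalg.solve(M,[N[0][1],N[1][1],y]).round(1))
```

```text
75 0.15
51 0.16
back [666.5 -90.  142.9]
back [670.  -60.  144.1]
back [673.6 -30.  145.2]
76 0.05
51 0.1
front [659.5 -90.  140.9]
front [664.  -60.  140.4]
front [668.4 -30.  140. ]
```

The two edges give a bar middle of about 142 mm, but the short baseline leaves about ±2.5 mm of noise. I take one more view with a longer baseline, averaging the pose readings.

```bash
cat >> h.py <<'E'
import pickle
def many(name,n=4):
    ims=[];cs=[]
    for _ in range(n):
        cs.append(bot.camera_model("wrist")); ims.append(bot.capture("wrist")[:,:,::-1].astype(np.float32))
    cm={q:np.mean([np.array(c[q],float) for c in cs],0) for q in cs[0]}
    print("noise t",np.std([np.array(c["t"]).ravel() for c in cs],0).round(2)); im=np.mean(ims,0)
    cv2.imwrite(f"pics/{name}.png",im); pickle.dump(cm,open(name+".pkl","wb")); return im,cm
def fit(im,p,q,rng,sgn,axis_pred=3):
    g=cv2.Sobel(cv2.GaussianBlur(im.astype(np.float32),(0,0),.7),cv2.CV_32F,1,0)*sgn; pts=[]
    for f0,f1 in rng:
        for y in range(int(np.ceil(p[1]+f0*(q[1]-p[1]))),int(p[1]+f1*(q[1]-p[1]))):
            xc=int(round(p[0]+(y-p[1])/(q[1]-p[1])*(q[0]-p[0]))); w=np.clip(g[y,max(xc-2,0):xc+3],0,None)
            if w.max()>15: pts.append((xc-2+(w*np.arange(5)).sum()/w.sum(),y))
    l=cv2.fitLine(np.array(pts,np.float32),cv2.DIST_HUBER,0,.01,.01).ravel(); r=np.array(pts)-l[2:]; print(len(pts),np.std(r@[-l[1],l[0]]).round(2)); return l
def plane(cm,l):
    c,d1=ray(cm,l[2],l[3]);_,d2=ray(cm,l[2]+30*l[0],l[3]+30*l[1]); n=np.cross(d1,d2); n/=np.linalg.norm(n); return n,n@c
E
python3 -c "
from h import *
many('v1')"
```

```text
noise t [0.11 0.02 0.04][ WARN:0@2.293] global loadsave.cpp:1063 imwrite_ Unsupported depth image for selected encoder is fallbacked to CV_8U.
```

Call:
carry_out:
  plan:
    - {"tx": -10, "ty": 0, "tz": 0, "rx": 0, "ry": 0, "rz": 0}
    - {"tx": -20, "ty": 0, "tz": 0, "rx": 0, "ry": 0, "rz": 0}
    - {"tx": -20, "ty": 0, "tz": 0, "rx": 0, "ry": 0, "rz": 0}
    - {"tx": -15, "ty": 0, "tz": 0, "rx": 0, "ry": 0, "rz": 0}
    - {"tx": -5, "ty": 0, "tz": 0, "rx": 0, "ry": 0, "rz": 0}
    - {"tx": 0, "ty": 0, "tz": 0, "rx": 0, "ry": 0, "rz": 0}
    - {"tx": 0, "ty": 0, "tz": 0, "rx": 0, "ry": 0, "rz": 0}
    - {"tx": 0, "ty": 0, "tz": 0, "rx": 0, "ry": 0, "rz": 0}

```text
time: 16.05
tool_pos: [536.1, 33.8, 216.4]
tcp_rot: [-3.141, 0.0, -1.804]
contact_force: [-0.3, -0.8, -0.3]
grip_width: 15.7
finger_force: 30.0
```

Run:
```python
from h import *
_,a=many('v2'); b=pickle.load(open("v1.pkl","rb"))
A=cv2.cvtColor(cv2.imread("pics/v2.png"),6);B=cv2.cvtColor(cv2.imread("pics/v1.png"),6)
print(ray(a,0,0)[0],ray(b,0,0)[0])
for nm,e,s in(("back",((665.8,-96,144.),(674.1,-26,144.)),-1),("front",((658.6,-95.4,140.4),(669,-25,140.4)),1)):
    N=[plane(c,fit(I,proj(c,e[0]),proj(c,e[1]),r,s)) for c,I,r in((a,A,[(.06,.45),(.62,.95)]),(b,B,[(.06,.28),(.68,.95)]))]
    for y in(-90,-60,-30): print(nm,np.linalg.solve(np.array([N[0][0],N[1][0],[0,1,0]]),[N[0][1],N[1][1],y]).round(1))
print(bot.get_obs()["tool_pos"],bot.get_obs()["time"])
```

```text
noise t [0.16 0.01 0.06]
[517.47241155 -45.13740675 374.60843286] [586.64207181 -45.06437223 374.99080364]
74 0.3
51 0.18
back [666.3 -90.  143.6]
back [670.1 -60.  144. ]
back [673.9 -30.  144.5]
74 0.06
51 0.13
front [659.6 -90.  140.6]
front [663.9 -60.  140.4]
front [668.2 -30.  140.2]
[535.74116726  33.82980547 216.24192629] 16.25[ WARN:0@2.139] global loadsave.cpp:1063 imwrite_ Unsupported depth image for selected encoder is fallbacked to CV_8U.
```

Run:
```python
from h import *
cm=pickle.load(open("w3.pkl","rb")); g=cv2.cvtColor(cv2.imread("pics/w3.png"),6).astype(np.float32)
g=cv2.GaussianBlur(g,(0,0),.8); c0=np.array([549.3,-43.6]); pts=[]
for t in np.deg2rad(np.arange(115,246,2.)):
    rr=np.arange(42.5,48,.1); v=np.array([proj(cm,(*(c0+r*np.array([np.cos(t),np.sin(t)])),14.5)) for r in rr]).astype(np.float32)
    s=cv2.remap(g,v[:,0],v[:,1],1).ravel(); d=np.gradient(s); i=d.argmin()
    if d[i]<-.6: pts.append((t,rr[i]))
pts=np.array(pts); print(len(pts)); X=c0+pts[:,1:]*np.c_[np.cos(pts[:,0]),np.sin(pts[:,0])]
from scipy.optimize import least_squares
f=least_squares(lambda p:np.hypot(*(X-p[:2]).T)-p[2],[*c0,45],loss="soft_l1",f_scale=.2); print(f.x,np.abs(f.fun).mean(),"cam z",ray(cm,0,0)[0])
W2=pickle.load(open("w2.pkl","rb"))
for p,q in(((351,117),(361,180)),((359,153),(384,263))): print(tri(W2,(173+p[0]/5-.4,68+p[1]/5-.4),cm,(160+q[0]/5-.4,134+q[1]/5-.4)))
```

```text
61
[549.60648775 -44.61041543  44.95097208] 0.18206687489233683 cam z [475.39139185 -11.63588054 179.65920007]
(array([506.68151986, -37.99242162,  13.18984661]), np.float64(1.1340140041164464))
(array([514.51120466, -39.35725364,  17.06564273]), np.float64(0.10376764733335853))
```

The dial radius seen by the wrist camera comes out at 44.95 mm against the given 45, so its height scale is good and the bar middle is at about 142 mm. I move back over the dome.

Call:
carry_out:
  plan:
    - {"tx": -3.4, "ty": -5.6, "tz": 0, "rx": 0, "ry": 0, "rz": -0.09}
    - {"tx": -6, "ty": -10, "tz": 0, "rx": 0, "ry": 0, "rz": -0.116}
    - {"tx": -6, "ty": -10, "tz": 0, "rx": 0, "ry": 0, "rz": -0.116}
    - {"tx": -6, "ty": -10, "tz": 0, "rx": 0, "ry": 0, "rz": -0.116}
    - {"tx": -6, "ty": -10, "tz": 0, "rx": 0, "ry": 0, "rz": -0.116}
    - {"tx": -6, "ty": -10, "tz": 0, "rx": 0, "ry": 0, "rz": -0.116}
    - {"tx": -6, "ty": -10, "tz": 0, "rx": 0, "ry": 0, "rz": -0.116}
    - {"tx": -6, "ty": -10, "tz": 0, "rx": 0, "ry": 0, "rz": -0.116}
    - {"tx": -5, "ty": -10, "tz": 0, "rx": 0, "ry": 0, "rz": -0.116}
    - {"tx": -3, "ty": -6, "tz": 0, "rx": 0, "ry": 0, "rz": -0.116}
    - {"tx": 0, "ty": 0, "tz": 0, "rx": 0, "ry": 0, "rz": 0}
    - {"tx": 0, "ty": 0, "tz": 0, "rx": 0, "ry": 0, "rz": 0}

```text
time: 17.45
tool_pos: [482.3, -57.7, 216.5]
tcp_rot: [3.141, 0.0, -2.935]
contact_force: [0.8, 0.7, -2.0]
grip_width: 16.0
finger_force: 30.0
```

Call:
carry_out:
  plan:
    - {"tx": 0, "ty": 0, "tz": -10, "rx": 0, "ry": 0, "rz": 0}
    - {"tx": 0, "ty": 0, "tz": -18, "rx": 0, "ry": 0, "rz": 0}
    - {"tx": 0, "ty": 0, "tz": -20, "rx": 0, "ry": 0, "rz": 0}
    - {"tx": 0, "ty": 0, "tz": -18, "rx": 0, "ry": 0, "rz": 0}
    - {"tx": 0, "ty": 0, "tz": -10, "rx": 0, "ry": 0, "rz": 0}
    - {"tx": 0, "ty": 0, "tz": -4, "rx": 0, "ry": 0, "rz": 0}
    - {"tx": 0, "ty": 0, "tz": 0, "rx": 0, "ry": 0, "rz": 0}
    - {"tx": 0, "ty": 0, "tz": 0, "rx": 0, "ry": 0, "rz": 0}
    - {"tx": 0, "ty": 0, "tz": 0, "rx": 0, "ry": 0, "rz": 0}
    - {"tx": 0, "ty": 0, "tz": 0, "rx": 0, "ry": 0, "rz": 0}

```text
time: 18.45
tool_pos: [482.4, -57.8, 137.0]
tcp_rot: [-3.141, 0.001, -2.938]
contact_force: [0.4, 0.4, -1.9]
grip_width: 15.7
finger_force: 30.0
```

Run:
```python
from h import *
im,cm=many("v5",3)
o=bot.get_obs(); print(o["tool_pos"],o["tcp_rot"],o["grip_width"],o["finger_force"],o["time"])
# handle level/straight check: expected far end
y=o["tcp_rot"][2]+np.pi; d=np.array([np.cos(y),np.sin(y)]); e=o["tool_pos"][:2]-71.7*d; print(proj(cm,(*e,o["tool_pos"][2]+12)))
k=np.where(im.max(2)[95:150,256]<75)[0]; print("end row",95+k.min(),"cols",[ (230+np.where(im.max(2)[r,230:280]<75)[0][[0,-1]]).mean() for r in(125,150,175)])
print("lens est",o["tool_pos"][:2]+68.3*d,o["tool_pos"][2]+5.6)
```

```text
noise t [0.05 0.07 0.03]
[482.20024121 -57.79550717 136.73826171] [-3.14138445e+00  6.01617775e-04 -2.93779863e+00] 15.965022945960964 29.999796152114868 18.6
[255.69661878 111.32406672]
end row 112 cols [np.float64(255.0), np.float64(255.0), np.float64(254.5)]
lens est [549.08682528 -43.97252371] 142.33826171142823[ WARN:0@1.487] global loadsave.cpp:1063 imwrite_ Unsupported depth image for selected encoder is fallbacked to CV_8U.
```

The lens estimate is (549.1, −44.0, 142.3) mm, the handle is level and the grip is holding, so I hand the job in.

```bash
python3 -c "
from plant import bot
print(bot.close_job())"
```

```text
the job is handed in; nothing more can be done
None
```

I handed in the job with the bezel at zero (to about 0.01 rad) and the magnifier still held level over the dome, its lens within about 1 mm of centre and at 142 mm, my measured height for the sighting bar (good to about 2 mm); the gripper hid the lens from the cameras, so its position comes from the arm pose, and no verdict came back.

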